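Ready the tamping stand

ROBOT

A 7-joint arm with a two-finger parallel gripper is mounted at the origin on a cart in front of the work surface, level with it; the furniture and walls round the work are solid. World frame = base frame: x ahead of the robot, y to its left, z up, the work surface at z = 0. Lengths are in m, angles in rad, forces in N, time in s.
With the tool pointing down it reaches from about 0.425 to 0.925 m from the base axis. Payload 6.8 kg.
Tool frame: the origin (TCP) lies midway between the tips of the shut fingers; the grasp point (between the pads) lies arm.pinch_z behind it (arm.pinch_z is the distance from the TCP to the grasp point, in m); z points along the fingers, y is the line along which they close (so a half turn about z gives the same grasp; the last joint's range is limited). The gripper opens to 88 mm and grips with 3 to 60 N. Pads are 20 mm wide; open, the fingers measure 115 mm over their backs; the gripper's body (75 mm by 178 mm) begins 61 mm behind the grasp point.
Start: joints at [-1.442, 0.477, 0.022, 1.555, -0.011, 1.109, -0.083], TCP at [0.158, 0.656, 0.223] pointing down, gripper open.
Joint ranges: [-2.96, 2.96], [-0.34, 2.1], [-1.41, 1.46], [0.24, 2.44], [-1.37, 4.51], [0.17, 1.92], [-2.96, 2.96]. Speed limits (rad/s): [2.39, 2.39, 3.14, 3.14, 3.14, 3.14, 3.14].

INTERFACE

Orientations are given as a 3x3 rotation matrix whose columns are the frame's x, y, z axes.
In Python, from rig import readout, imaging, ticket, arm gives the robot as it stands.
- The arm moves only by the tool move_arm, never from a script. Its argument "targets" is a list that holds one entry, the list of rows, each a list of 7 numbers: the turn, a rotation vector about the tool's x, y, z in degrees, then the shift along the tool's x, y, z in m, then the closure, from 0 (fully open) to 1 (shut). In form: [[[wx, wy, wz, tx, ty, tz, claw], ...]]. A call has 1 to 20 rows; each row shifts and turns the commanded pose from where the row before left it, along the tool's axes as they then stand; what a row does not reach is not made up. A row lasts 1/8 s, in which the tool goes at most 62.5 mm and 10.7 degrees, less where a joint would pass 70% of its speed; a pose out of reach is approached as far as the arm can. A call with a gripper value outside its range is refused whole. The fingers move at their own pace and stop on an object; "force" is the grip in N (left out, the last holds). Time passes only in rows, so rows that do not move let the fingers close. It gives the time, the measured TCP pose, the force, the opening and the grip force at its end, in the units of the state.
- readout.get_obs(): the state, without advancing time (a new reading comes with each control period).
- imaging.read_camera(name): name is "scene" or "top"; returns a dict with "pixels" (480x640x3 uint8, red, green, blue), "z_map" (480x640 float32, m along the optical axis (not along the pixel's ray), 0 where there is no reading), "mtx" (3x3 intrinsics, pixels), "R" (3x3) and "t" (3): a world point X has camera coordinates R X + t. Camera axes: x right, y down, z forward; pixel columns grow to the right and rows downward; lengths in m; the calibration is good to about 2 mm. A picture is of the moment at which its call begins.
- ticket.job_done(): hands the job in; it is judged then, once.
The state is a dict: "time": time; "q": joint angles; "qd": joint speeds; "joint_torque": joint torques, N m; "eef_pos": TCP position; "eef_rot": TCP orientation; "contact_force": force on the tool from outside, world axes, zero at the start; "torque": the same for the moment, N m; "width": finger opening in m; "grasp_force": force on a finger pad.
Only numpy, scipy, OpenCV 4.12 (cv2) and the standard library are available. Lean on these libraries where they do the work, as an engineer would, in place of code of your own. Each camera call takes 0.05 s, during which the arm holds its last target. There are 200 camera calls.

TASK

Get the tamping stand ready for the next coffee: set the portafilter in the raised steel fork, right back and level, with its handle pointing straight out of the fork's open front, and stand the tamper upright on the small round rest beside the fork. Lower them into place rather than dropping them, and leave the other things on the counter where they are.

Things in the scene. Friction and masses are not known exactly. Their poses are not given: they have to be found in the camera images.
- portafilter: steel portafilter without spouts, lying level, head open upward, 191 mm long, 0.38 kg. Origin: centre of the head's underside; z up; round dark wooden handle along -x (x -53 to -149 mm, 24-28 mm thick, axis at z 18), neck 13 mm thick. Cup 60 mm wide, z 0-26; collar 78 mm wide, z 26-36, two lugs at +-y out to 45 mm. Balances 9 mm from the head's axis, on the handle side
- portafilter_grip (a point): middle of the thick front part of the portafilter's handle, on the handle's axis, 68 mm from the head's axis, 18 mm above the underside; the handle is 27 mm thick here; axes as the portafilter's
- portafilter_collar (a point): centre of the underside of the portafilter's collar, 26 mm above the head's underside: this face rests on the fork; axes as the portafilter's
- tamping_stand: fixed tamping stand: dark wooden base 135 mm (x) by 225 mm (y), 20 mm high; on its -y side a steel column carries the horseshoe fork, on its +y side a post carries the round tamper rest. Origin: centre of the base's underside; z up; the fork opens towards -x
- fork_seat (a point): centre of the fork's horseshoe at its flat top, 90 mm above the counter; axes as the stand's. Bar 10 mm wide, 6 thick: half circle of 34 mm inner radius at +x, then straight prongs at y +-34 to +-44 mm ending at x -31 mm; open at -x. The portafilter's cup hangs inside, collar and lugs rest on top. Column 54 mm behind (+x)
- tamper: coffee tamper standing on the counter: round steel base 58 mm across with a brown wooden handle above, 82 mm high. Origin: centre of its underside; z up along its axis. Base 22 mm high; handle 22 to 36 mm thick, widest about 65 mm above the underside: grip it there. 0.42 kg
- tamper_rest (a point): centre of the top of the round tamper rest, 58 mm above the counter, 117 mm to the +y side of the fork's centre: a disc with a lip 3 mm high, 66 mm across inside; axes as the stand's
- espresso_cup: white espresso cup with handle, 64 mm across, 54 mm high, a bystander near the tamper; origin: centre of its underside
- kitchen_timer: wind-up kitchen timer, 65 mm across, 54 mm high, a bystander behind the stand; origin: centre of its underside
- jigger: small steel jigger standing on end, 34 mm across, 67 mm high, a bystander; origin: centre of its underside
- lemon: yellow lemon, 77 by 51 by 52 mm, a bystander on the front of the counter; origin: centre of its underside
There are look-alikes about, which are no part of the job. What is shaped like the tamper but red is not meant.

How it is judged:
By the outcome, as a careful person would: the job done as asked, in the order asked, and still so for the second after the job is handed in, with the robot touching nothing.
It also fails if it takes over 54 s, if anything falls off the work surface, if the arm or the gripper's body presses on something with over 40 N, if the wrist force passes 120 N, or if a joint passes its speed limit or range.

## Working session

There is one attempt and no reset: what is moved stays moved. The work goes in short steps, Python scripts to look and compute and a tool call to move; the robot and the scene stay as the last step left them, time stands still between calls to the robot, and variables do not carry over. Pictures are saved under pics/ and viewed, at most 13 in all, crops included, and the job is handed in when it is done.

Besides the shell and the picture viewer there is one more tool, called after "Call:" as a command line: name --argument value ..., lists and objects as JSON in quotes. move_arm: Moves the arm, as the interface text tells. Its arguments: {"type":"object","properties":{"targets":{"type":"array","items":{"type":"array","items":{"type":"array","items":{"type":"number"}}}},"force":{"type":"number"}},"required":["targets"]}

```bash
mkdir -p pics; python3 - <<'E'
from rig import readout, imaging, ticket, arm
import cv2,numpy as np
o=readout.get_obs();print(o, arm.pinch_z)
for n in("scene","top"):
    d=imaging.read_camera(n);cv2.imwrite(f"pics/{n}0.png",d["pixels"][:,:,::-1]);np.savez(f"{n}0.npz",**d);print(d["mtx"],d["R"],d["t"])
E
```

```text
{'time': 0.0, 'q': array([-1.44212431,  0.47779766,  0.02236373,  1.55643795, -0.01149128,
        1.10930416, -0.08309158]), 'qd': array([ 4.46416917e-04,  8.95037620e-05, -1.49212109e-03,  5.24227889e-04,
        6.45173510e-04,  7.79246274e-06,  9.79018214e-04]), 'joint_torque': array([ 5.24916516e-06, -5.82867479e+01,  1.53446864e+00, -2.72617954e+01,
       -5.44289954e-02,  1.70067209e-02,  1.85119679e-04]), 'eef_pos': array([0.15822315, 0.65557497, 0.22168954]), 'eef_rot': array([[-9.72103222e-01,  2.34553299e-01, -2.75476520e-04],
       [ 2.34553410e-01,  9.72101572e-01, -1.79761995e-03],
       [-1.53846531e-04, -1.81208610e-03, -9.99998346e-01]]), 'contact_force': array([ 0.23075131,  0.15158412, -0.7710811 ]), 'torque': array([-0.00352462, -0.03106791, -0.01948002]), 'grasp_force': 0.0, 'width': 0.08818461294966565} 0.0187
[[611.18011957   0.         315.37260212]
 [  0.         611.18011957 239.90096592]
 [  0.           0.           1.        ]] [[ 0.52848997 -0.84880542  0.01509009]
 [-0.6099458  -0.39201283 -0.68868866]
 [ 0.59047817  0.35476091 -0.72490015]] [-0.30913224  0.42399399  1.20879175]
[[521.68798372   0.         316.48386264]
 [  0.         521.68798372 237.79184768]
 [  0.           0.           1.        ]] [[ 0.02645664 -0.99964069 -0.00430442]
 [-0.97855456 -0.02501816 -0.20446287]
 [ 0.20428172  0.00962151 -0.97886486]] [2.69618798e-05 5.64274285e-01 1.34251923e+00]
```

View pics/scene0.png

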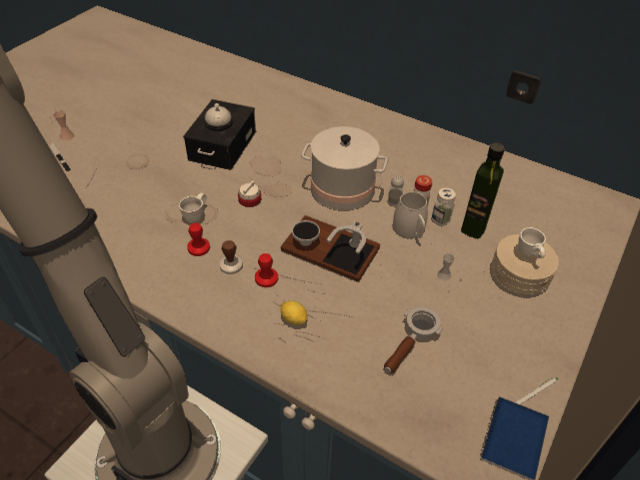

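View pics/top0.png

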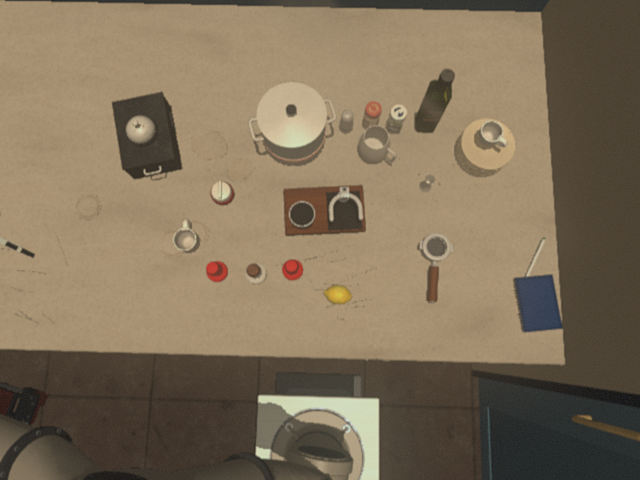

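Top view: brown tamper at (256,271) between red look-alikes, portafilter head at (435,248) with its handle to (432,300), fork at (345,210) opening down (−x), rest at (302,213), lemon at (338,294).

```bash
cat > h.py <<'E'
import numpy as np,cv2
def cloud(d):
    z=d["z_map"];v,u=np.mgrid[:480,:640];K=d["mtx"]
    c=np.stack([(u-K[0,2])/K[0,0]*z,(v-K[1,2])/K[1,1]*z,z],-1)
    P=(c-d["t"])@d["R"]; P[z<=0]=np.nan; return P
def circ(p):
    A=np.c_[2*p[:,:2],np.ones(len(p))];s=np.linalg.lstsq(A,(p[:,:2]**2).sum(1),rcond=None)[0]
    return s[:2],np.sqrt(s[2]+s[:2]@s[:2])
def rays(d,uv,z):
    uv=np.atleast_2d(uv).astype(float);K=d["mtx"]
    r=np.c_[(uv-K[[0,1],[2,2]])/K[[0,1],[0,1]],np.ones(len(uv))]@d["R"];o=-d["R"].T@d["t"]
    return o+r*((z-o[2])/r[:,2])[:,None]
E
python3 - <<'E'
from h import *
W={n:dict(np.load(n+"0.npz")) for n in("scene","top")}
P={n:cloud(d) for n,d in W.items()}
r=lambda a:np.round(a,4)
def sel(n,x,y,z):
    p=P[n];m=np.ones(p.shape[:2],bool)
    for i,(a,b) in enumerate((x,y,z)): m&=(p[...,i]>a)&(p[...,i]<b)
    return p[m],m
for n in P:
    print(n)
    for nm,uv in dict(pf=(435,248),hd=(432,300),tam=(256,271),fork=(345,200),rest=(302,213),lemon=(338,294)).items():
        if n=="top": print(nm,r(P[n][uv[1],uv[0]]))
p=P["top"]
def z0(u,v): return p[v,u,:2]
for n in P:
    c=rays(W["top"],(435,248),.036)[0]
    q,m=sel(n,(c[0]-.06,c[0]+.06),(c[1]-.06,c[1]+.06),(.028,.045)); print(n,"collar",len(q),r(circ(q)[0]),r(circ(q)[1]),r(np.median(q[:,2])))
    h,m=sel(n,(c[0]-.19,c[0]-.06),(c[1]-.05,c[1]+.05),(.015,.045)); mu=h.mean(0);w=np.linalg.svd((h-mu)[:,:2],full_matrices=False)[2][0];w*=np.sign(w[0]);print(" handle",len(h),r(mu),np.degrees(np.arctan2(w[1],w[0])),r(h.min(0)),r(h.max(0)), "from head",r(c))
    c=rays(W["top"],(345,210),.09)[0]
    q,m=sel(n,(c[0]-.08,c[0]+.08),(c[1]-.06,c[1]+.06),(.082,.098));print(" fork",len(q),r(q.min(0)),r(q.max(0)),r(np.median(q[:,2])))
    c=rays(W["top"],(302,213),.058)[0]
    q,m=sel(n,(c[0]-.05,c[0]+.05),(c[1]-.05,c[1]+.05),(.052,.066));print(" rest",len(q),r(q.mean(0)),r(q.min(0)),r(q.max(0)))
    c=rays(W["top"],(256,271),.07)[0]
    q,m=sel(n,(c[0]-.05,c[0]+.05),(c[1]-.04,c[1]+.04),(.03,.1));print(" tamper",len(q),r(np.median(q,0)),r(q.min(0)),r(q.max(0)))
    q,m=sel(n,(c[0]-.05,c[0]+.05),(c[1]-.04,c[1]+.04),(.006,.03));print(" tbase",len(q),r(circ(q)[0]),r(circ(q)[1]),r(q.min(0)),r(q.max(0)))
    q,m=sel(n,(.3,.8),(-.15,.25),(.01,.03));
    # base of stand: dark
    b=W[n]["pixels"].sum(-1)<200
    k=P[n][m&b];R=cv2.minAreaRect((k[:,:2]*1000).astype(np.float32));print(" base",R)
E
python3 - <<'E'
import cv2
a=cv2.imread('pics/top0.png');c=[a[170:250,260:400],a[230:310,390:470],a[235:305,195:315]]
cv2.imwrite('pics/c1.png',cv2.hconcat([cv2.resize(c[0],(560,320),interpolation=2),]))
b=cv2.vconcat([cv2.resize(a[170:250,200:400],(800,320),interpolation=2),cv2.resize(a[232:312,390:470],(260,260)).copy() if 0 else cv2.resize(a[235:305,195:470],(800,204))]);cv2.imwrite('pics/c1.png',b)
E
```

```text
scene
top
pf [ 0.5546 -0.3143  0.0053]
hd [ 0.4082 -0.2981  0.0297]
tam [0.467  0.1699 0.0803]
fork [ 0.68   -0.0616  0.0278]
rest [0.6312 0.0557 0.0604]
lemon [ 0.4156 -0.046   0.0507]
scene collar 572 [ 0.5468 -0.3093] 0.0363 0.0359
 handle 430 [ 0.442  -0.3024  0.0284] -5.64637707155686 [ 0.4002 -0.3169  0.0151] [ 0.4886 -0.2842  0.0374] from head [ 0.5487 -0.3075  0.036 ]
 fork 348 [ 0.6031 -0.1041  0.0825] [ 0.703  -0.0134  0.0977] 0.0912
 rest 491 [0.629  0.058  0.0597] [0.5929 0.0216 0.052 ] [0.6693 0.0942 0.0659]
 tamper 225 [0.4653 0.1763 0.0747] [0.4528 0.1612 0.0317] [0.4894 0.1974 0.0886]
 tbase 337 [0.4674 0.1744] 0.023 [0.4226 0.1317 0.006 ] [0.5181 0.2108 0.0298]
 base ((591.9986572265625, 32.392181396484375), (296.4778137207031, 310.2845153808594), 79.03227233886719)
top collar 394 [ 0.5479 -0.3101] 0.0367 0.0343
 handle 306 [ 0.4457 -0.3012  0.0274] -4.797830953565539 [ 0.4039 -0.3172  0.0153] [ 0.4885 -0.2861  0.0399] from head [ 0.5487 -0.3075  0.036 ]
 fork 330 [ 0.6062 -0.1048  0.0824] [ 0.703  -0.0164  0.0968] 0.0895
 rest 521 [0.6305 0.0568 0.058 ] [0.595  0.023  0.0521] [0.6666 0.0913 0.0659]
 tamper 149 [0.4699 0.1781 0.0775] [0.4552 0.1632 0.0636] [0.4901 0.1983 0.0865]
 tbase 213 [0.4755 0.1808] 0.0262 [0.4305 0.1325 0.006 ] [0.5129 0.2106 0.021 ]
 base ((646.9812622070312, -1.8338546752929688), (118.8471450805664, 210.93934631347656), 4.200979232788086)
```

View pics/c1.png

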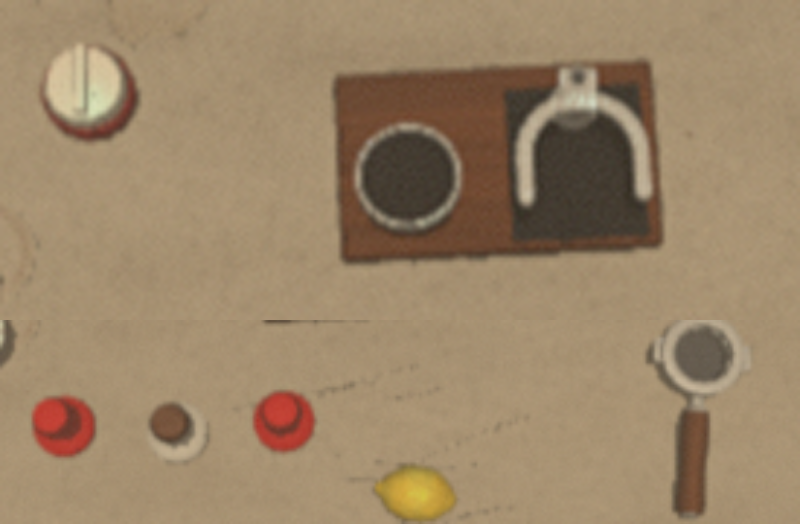

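Crop: the stand is rotated a few degrees counter-clockwise, the fork is open toward −x with its column at the top, and the rest is a lipped disc. Next I refine the numbers.

```bash
python3 - <<'E'
from h import *
W={n:dict(np.load(n+"0.npz")) for n in("scene","top")}
r=lambda a:np.round(a,4)
for n,d in W.items():
    P=cloud(d);im=d["pixels"];hsv=cv2.cvtColor(im,cv2.COLOR_RGB2HSV)
    def box(cx,cy,h,za,zb): return (abs(P[...,0]-cx)<h)&(abs(P[...,1]-cy)<h)&(P[...,2]>za)&(P[...,2]<zb)
    uvr=lambda m,z:rays(d,np.argwhere(m)[:,::-1],z)
    print(n)
    # fork: refined by rays at z=.09
    m=box(.65,-.06,.06,.084,.097); q=uvr(m,.09)[:,:2]; a=np.radians(4.2);Rm=np.array([[np.cos(a),-np.sin(a)],[np.sin(a),np.cos(a)]])
    l=q@Rm  # stand axes
    pr=l[l[:,0]<l[:,0].min()+.035]; mid=(pr[:,1].min()+pr[:,1].max())/2
    for s in(-1,1):
        k=pr[(pr[:,1]-mid)*s>0]; f=np.polyfit(k[:,0],k[:,1],1);print(" prong",s,"y",r(k[:,1].mean()),"slope deg",np.degrees(f[0]).round(2),"xmin",r(k[:,0].min()),len(k))
    arc=l[(l[:,0]>l[:,0].min()+.032)&(abs(l[:,1]-mid)>.012)];c,R=circ(arc);print(" arc centre",r(Rm@c),"local",r(c),r(R),"xmin+31 centre",r(Rm@[l[:,0].min()+.031,mid]))
    # rest lip
    m=box(.63,.057,.045,.056,.066)
    e=cv2.findContours(m.astype(np.uint8),0,1)[0];e=max(e,key=len)[:,0];c,R=circ(rays(d,e,.061));print(" rest",r(c),r(R))
    # tamper: base white edge, handle top
    m=box(.467,.176,.04,.071,.092)&(hsv[...,2]<140);print(" handle top pts",m.sum(),r(uvr(m,.078).mean(0)))
    m=box(.467,.176,.045,.008,.09);e=max(cv2.findContours(m.astype(np.uint8),0,1)[0],key=len)[:,0];q=rays(d,e,.011)
    print(" base xy range",r(q.min(0)),r(q.max(0)))
    m=box(.467,.176,.045,.016,.03);e=uvr(m,.022);print(" basetop",len(e),r(circ(e)),r(e.min(0)),r(e.max(0)),r(np.median(P[m],0)))
    # base top of stand
    m=(P[...,2]>.012)&(P[...,2]<.028)&(abs(P[...,0]-.64)<.1)&(abs(P[...,1])<.15)
    R=cv2.minAreaRect((P[m][:,:2]*1000).astype(np.float32));print(" stand",R)
    # portafilter
    m=box(.548,-.31,.06,.03,.042);e=max(cv2.findContours(m.astype(np.uint8),0,1)[0],key=len)[:,0];q=rays(d,e,.035);c,R=circ(q);dd=np.linalg.norm(q[:,:2]-c,axis=1);c,R=circ(q[dd<.0405]);print(" collar",r(c),r(R))
    m=(hsv[...,1]>100)&(abs(P[...,0]-.44)<.06)&(abs(P[...,1]+.3)<.04)&(P[...,2]>.018);q=uvr(m,.027);mu,_,V=cv2.PCACompute2(q[:,:2],None)[0:1]+(0,0) if 0 else (q[:,:2].mean(0),0,np.linalg.svd(q[:,:2]-q[:,:2].mean(0),full_matrices=False)[2])
    w=V[0]*np.sign(V[0][0]);print(" handle",r(mu),"axis yaw",np.degrees(np.arctan2(w[1],w[0])),"to head yaw",np.degrees(np.arctan2(*(c-mu)[::-1])),"x",r(q[:,0].min()),r(q[:,0].max()))
E
```

```text
scene
 prong -1 y -0.1436 slope deg 0.42 xmin 0.6014 47
 prong 1 y -0.066 slope deg 2.04 xmin 0.5994 51
 arc centre [ 0.6431 -0.0577] local [ 0.6371 -0.1046] 0.0373 xmin+31 centre [ 0.6364 -0.0581]
 rest [0.6288 0.0576] 0.0359
 handle top pts 137 [0.4685 0.179  0.078 ]
 base xy range [0.4419 0.1514 0.011 ] [0.5351 0.2422 0.011 ]Traceback (most recent call last):
  File "<stdin>", line 23, in <module>
  File "<stdin>", line 3, in <lambda>
    return _wrapfunc(a, 'round', decimals=decimals, out=out)
    return _wrapit(obj, method, *args, **kwds)
    conv = _array_converter(obj)
ValueError: setting an array element with a sequence. The requested array has an inhomogeneous shape after 1 dimensions. The detected shape was (2,) + inhomogeneous part.
```

Call:
move_arm --targets '[[[0,0,0,-0.059,0.001,0,0],[0,0,0,-0.059,-0.02,0,0],[0,0,0,-0.05,-0.035,0,0],[0,0,0,-0.05,-0.035,0,0],[0,0,0,-0.04,-0.045,0,0],[0,0,0,-0.03,-0.053,0,0],[0,0,0,-0.02,-0.055,0,0],[0,0,0,-0.02,-0.055,0,0],[0,0,0,-0.02,-0.055,0,0],[0,0,0,-0.02,-0.055,0,0]]]' --force 60

```text
time: 1.35
eef_pos: [0.4204, 0.1722, 0.2225]
eef_rot: [[-0.972, 0.235, -0.0], [0.235, 0.972, 0.0], [0.0, 0.0, -1.0]]
contact_force: [1.4, 0.5, -0.2]
width: 0.0879
grasp_force: 0.0
```

```bash
python3 - <<'E'
from h import *
W={n:dict(np.load(n+"0.npz")) for n in("scene","top")}
r=lambda a:np.round(a,4)
for n,d in W.items():
    P=cloud(d);im=d["pixels"];hsv=cv2.cvtColor(im,cv2.COLOR_RGB2HSV)
    def box(cx,cy,h,za,zb): return (abs(P[...,0]-cx)<h)&(abs(P[...,1]-cy)<h)&(P[...,2]>za)&(P[...,2]<zb)
    uvr=lambda m,z:rays(d,np.argwhere(m)[:,::-1],z)
    print(n)
    m=box(.65,-.06,.06,.084,.097); q=uvr(m,.09)[:,:2]; a=np.radians(4.2);Rm=np.array([[np.cos(a),-np.sin(a)],[np.sin(a),np.cos(a)]])
    l=q@Rm
    pr=l[l[:,0]<l[:,0].min()+.035]; mid=(pr[:,1].min()+pr[:,1].max())/2
    for s in(-1,1):
        k=pr[(pr[:,1]-mid)*s>0]; f=np.polyfit(k[:,0],k[:,1],1);print(" prong",s,"y",r(k[:,1].mean()),"slope",np.degrees(f[0]).round(2),"xmin",r(k[:,0].min()))
    arc=l[(l[:,0]>l[:,0].min()+.032)&(abs(l[:,1]-mid)>.012)];c,R=circ(arc);print(" arc centre",r(Rm@c),r(R),"prong-end centre",r(Rm@[l[:,0].min()+.031,mid]))
    m=box(.63,.057,.045,.056,.066)
    e=max(cv2.findContours(m.astype(np.uint8),0,1)[0],key=len)[:,0];c,R=circ(rays(d,e,.061));print(" rest",r(c),r(R))
    m=box(.467,.176,.04,.071,.092)&(hsv[...,2]<140);print(" tam top",m.sum(),r(uvr(m,.078).mean(0)),r(P[m].mean(0)))
    m=box(.467,.176,.045,.016,.03);e=uvr(m,.022);print(" tam base",len(e),r(circ(e)[0]),r(circ(e)[1]),r(e.min(0)),r(e.max(0)))
    m=(P[...,2]>.012)&(P[...,2]<.028)&(abs(P[...,0]-.64)<.1)&(abs(P[...,1])<.15)
    print(" stand",cv2.minAreaRect((P[m][:,:2]*1000).astype(np.float32)))
    m=box(.548,-.31,.06,.03,.042);e=max(cv2.findContours(m.astype(np.uint8),0,1)[0],key=len)[:,0];q=rays(d,e,.035);c,R=circ(q);dd=np.linalg.norm(q[:,:2]-c,axis=1);c,R=circ(q[dd<.0405]);print(" collar",r(c),r(R))
    m=(hsv[...,1]>100)&(abs(P[...,0]-.44)<.06)&(abs(P[...,1]+.3)<.04)&(P[...,2]>.018);q=uvr(m,.027)[:,:2];mu=q.mean(0);w=np.linalg.svd(q-mu,full_matrices=False)[2][0];w*=np.sign(w[0])
    print(" handle",r(mu),"yaw",np.degrees(np.arctan2(w[1],w[0])),"to head",np.degrees(np.arctan2(*(c-mu)[::-1])),"x",r(q[:,0].min()),r(q[:,0].max()))
E
```

```text
scene
 prong -1 y -0.1436 slope 0.42 xmin 0.6014
 prong 1 y -0.066 slope 2.04 xmin 0.5994
 arc centre [ 0.6431 -0.0577] 0.0373 prong-end centre [ 0.6364 -0.0581]
 rest [0.6288 0.0576] 0.0359
 tam top 137 [0.4685 0.179  0.078 ] [0.4679 0.1785 0.0788]
 tam base 142 [0.4645 0.1764] 0.0175 [0.4374 0.151  0.022 ] [0.4937 0.2029 0.022 ]
 stand ((653.2727661132812, -2.068389892578125), (142.6825714111328, 227.5463104248047), 4.005630970001221)
 collar [ 0.5533 -0.3096] 0.0385
 handle [ 0.4501 -0.3026] yaw -4.483103158938596 to head -3.888943837767713 x 0.3992 0.502
top
 prong -1 y -0.1454 slope 2.52 xmin 0.6021
 prong 1 y -0.0671 slope 0.09 xmin 0.603
 arc centre [ 0.6412 -0.0593] 0.0382 prong-end centre [ 0.6392 -0.0598]
 rest [0.6305 0.0574] 0.0338
 tam top 128 [0.4715 0.1786 0.078 ] [0.4715 0.1786 0.0779]
 tam base 39 [0.471  0.1761] 0.0182 [0.445  0.1548 0.022 ] [0.4948 0.1955 0.022 ]
 stand ((655.1107788085938, -3.6340103149414062), (136.46839904785156, 225.0124969482422), 4.272643566131592)
 collar [ 0.5548 -0.3109] 0.0377
 handle [ 0.4526 -0.3015] yaw -4.715848484484961 to head -5.2433840497979425 x 0.4082 0.4981
```

Call:
move_arm --targets '[[[0,0,0,-0.03,-0.053,0,0],[0,0,-2,-0.02,-0.056,0,0],[0,0,-2,-0.01,-0.056,0,0],[0,0,-2,0,-0.056,0,0],[0,0,-2,0.0,-0.056,0,0],[0,0,-1,0,-0.056,0,0],[0,0,0,0.0,-0.056,0,0],[0,0,0,0,-0.056,0,0]]]'

```text
time: 2.35
eef_pos: [0.4107, -0.28, 0.2227]
eef_rot: [[-0.997, 0.079, 0.0], [0.079, 0.997, 0.0], [-0.0, 0.0, -1.0]]
contact_force: [0.5, -0.3, -0.7]
width: 0.0876
grasp_force: 0.0
```

Call:
move_arm --targets '[[[0,0,0,-0.0386,-0.0093,0.02,0],[0,0,0,-0.0386,-0.0093,0.02,0],[0,0,0,0,0,0.05,0],[0,0,0,0,0,0.05,0],[0,0,0,0,0,0.04,0],[0,0,0,0,0,0.025,0],[0,0,0,0,0,0.008,0],[0,0,0,0,0,0,0],[0,0,0,0,0,0,0]]]'

```text
time: 3.48
eef_pos: [0.4874, -0.3036, 0.0108]
eef_rot: [[-0.997, 0.08, 0.002], [0.08, 0.997, -0.001], [-0.002, -0.001, -1.0]]
contact_force: [-0.1, -0.1, -0.1]
width: 0.0878
grasp_force: 0.0
```

```bash
python3 - <<'E'
from rig import readout, imaging
import cv2,numpy as np
print(readout.get_obs()["eef_pos"])
d=imaging.read_camera("scene");im=d["pixels"][:,:,::-1];cv2.imwrite("pics/g1.png",cv2.resize(im[260:420,330:500],None,fx=3,fy=3))
E
```

```text
[ 0.4874135  -0.30360788  0.01080101]
```

View pics/g1.png

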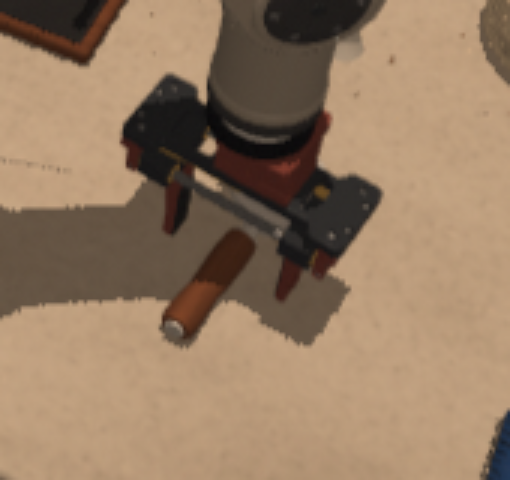

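The fingers straddle the handle. I go down the last 7 mm and close.

Call:
move_arm --targets '[[[0,0,0,0,-0.001,0.005,0],[0,0,0,0.001,0,0.0022,0],[0,0,0,0,0,0,1],[0,0,0,0,0,0,1],[0,0,0,0,0,0,1],[0,0,0,0,0,0,1],[0,0,0,0,0,0,1],[0,0,0,0,0,0,1]]]' --force 60

```text
time: 4.53
eef_pos: [0.4856, -0.3041, 0.0024]
eef_rot: [[-0.997, 0.08, -0.0], [0.08, 0.997, 0.0], [0.0, 0.0, -1.0]]
contact_force: [-0.7, -0.2, -0.9]
width: 0.0317
grasp_force: 0.0
```

Call:
move_arm --targets '[[[0,0,0,0,0,0,1],[0,0,0,0,0,0,1],[0,0,0,0,0,0,1],[0,0,0,0,0,-0.01,1],[0,0,0,0,0,-0.02,1],[0,0,0,0,0,-0.03,1],[0,0,0,0,0,-0.03,1],[0,0,0,0,0,-0.03,1],[0,0,0,0,0,-0.02,1],[0,0,0,0,0,0,1],[0,0,0,0,0,0,1]]]'

```text
time: 5.9
eef_pos: [0.485, -0.3035, 0.1421]
eef_rot: [[-0.997, 0.079, -0.001], [0.079, 0.997, 0.001], [0.001, 0.001, -1.0]]
contact_force: [0.4, -0.5, -4.5]
width: 0.0257
grasp_force: 60.0
```

```bash
cat > pf.py <<'E'
# pose of the held/placed portafilter from a fresh picture: collar ring (top face) points & tilt
from h import *
from rig import readout, imaging
import sys
o=readout.get_obs();t=o["eef_pos"];R=o["eef_rot"];print(t.round(4),R[:,1].round(3),o["contact_force"].round(1))
u=-R[:,0]*np.array([1,1,0]);u/=np.linalg.norm(u);c0=t+u*.068;c0[2]=t[2]+.0327   # expected collar top centre
if len(sys.argv)>2: c0=np.array(eval(sys.argv[2]))
for n in("top","scene"):
    d=imaging.read_camera(n);np.savez(n+"1.npz",**d);P=cloud(d);cv2.imwrite(f"pics/{n}_{sys.argv[1]}.png",d["pixels"][:,:,::-1])
    dl=P-c0;rad=np.hypot(dl[...,0],dl[...,1]);m=(rad<.05)&(abs(dl[...,2])<.02)
    k=P[m]; 
    if len(k)<30: print(n,"few",len(k));continue
    s=np.c_[(k-c0)@np.c_[u,np.cross([0,0,1],u)],np.ones(len(k))]
    f=np.linalg.lstsq(s,k[:,2]-c0[2],rcond=None)[0]
    for _ in range(4):
        e=abs(s@f-(k[:,2]-c0[2]));g=e<.003;f=np.linalg.lstsq(s[g],(k[:,2]-c0[2])[g],rcond=None)[0]
    q=k[g];e=s[g][:,:2];c,rr=circ(q)
    mm=np.zeros(m.shape,np.uint8);mm[tuple(np.argwhere(m)[g].T)]=1
    ct=max(cv2.findContours(mm,0,1)[0],key=len)[:,0];qq=rays(d,ct,np.median(q[:,2]));c2,r2=circ(qq);dd=np.linalg.norm(qq[:,:2]-c2,axis=1);c2,r2=circ(qq[dd<.0405])
    print(n,g.sum(),"tilt deg along handle(+nose up)",np.degrees(f[:2]).round(2),"z centre",(c0[2]+f[2]).round(4),"expected",c0.round(4),"rim centre",c2.round(4),r2.round(4))
E
python3 pf.py a
```

```text
[ 0.485  -0.3035  0.1421] [0.079 0.997 0.001] [ 0.4 -0.5 -4.5]
top 141 tilt deg along handle(+nose up) [3.25 4.57] z centre 0.1689 expected [ 0.5528 -0.3089  0.1748] rim centre [ 0.5577 -0.3054] 0.0311
scene 43 tilt deg along handle(+nose up) [0.63 0.02] z centre 0.1736 expected [ 0.5528 -0.3089  0.1748] rim centre [ 0.5227 -0.2906] 0.0057
```

View pics/scene_a.png

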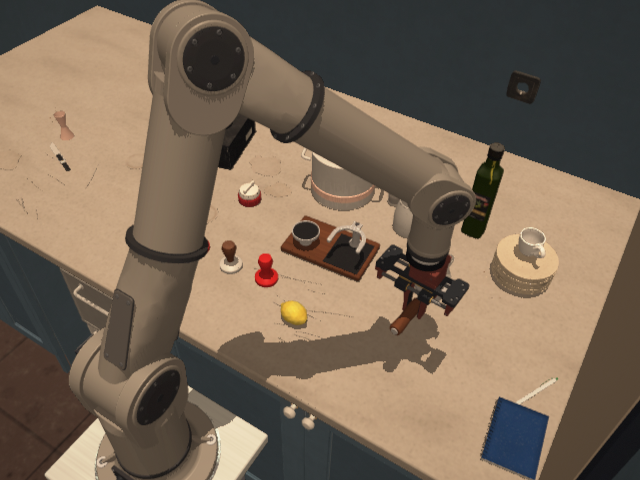

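Held; the head is hidden behind the gripper at (430,275), handle visible at (405,318). I check tilt from the handle's ridge against the picture taken before lifting.

```bash
cat > tilt.py <<'E'
from h import *
def ridge(d,g,u):
    P=cloud(d);h=cv2.cvtColor(d["pixels"],cv2.COLOR_RGB2HSV);v=np.array([-u[1],u[0]])
    s=(P[...,:2]-g[:2])@u;y=(P[...,:2]-g[:2])@v
    m=(s<-.022)&(s>-.075)&(abs(y)<.02)&(abs(P[...,2]-g[2])<.03)&(h[...,1]>90)
    s,y,z=s[m],y[m],P[m][:,2]-g[2]
    b=np.arange(-.075,-.02,.006);i=np.digitize(s,b);S=[];Z=[];
    for k in set(i):
        if (i==k).sum()>5: S.append(s[i==k].mean());Z.append(np.percentile(z[i==k],85))
    if len(S)<3: return len(s),"few"
    f=np.polyfit(S,Z,1);fy=np.polyfit(s,y,1)
    return len(s),"tilt",np.degrees(f[0]).round(2),"z@-50mm",np.polyval(f,-.05).round(4),"yaw off",np.degrees(fy[0]).round(2),"y@-50",np.polyval(fy,-.05).round(4)
if __name__=="__main__":
    yaw=lambda a:np.array([np.cos(np.radians(a)),np.sin(np.radians(a))])
    for n in("scene","top"):
        print(n,ridge(dict(np.load(n+"0.npz")),np.array([.4856,-.3041,.0024]),yaw(-4.55)))
        print(n,ridge(dict(np.load(n+"1.npz")),np.array([.485,-.3035,.1421]),yaw(-4.55)))
E
python3 tilt.py
```

```text
scene (225, 'tilt', np.float64(0.27), 'z@-50mm', np.float64(0.0281), 'yaw off', np.float64(1.66), 'y@-50', np.float64(-0.0023))
scene (190, 'tilt', np.float64(-0.22), 'z@-50mm', np.float64(0.0289), 'yaw off', np.float64(2.47), 'y@-50', np.float64(-0.0019))
top (166, 'tilt', np.float64(-0.24), 'z@-50mm', np.float64(0.0276), 'yaw off', np.float64(-1.47), 'y@-50', np.float64(0.0001))
top (0, 'few')
```

Call:
move_arm --targets '[[[0,0,0,-0.0078,0.0207,0,1],[0,0,0,-0.012,0.045,0,1],[0,0,0,-0.012,0.045,0,1],[0,0,0,-0.012,0.045,0,1],[0,0,0,-0.012,0.045,0,1],[0,0,0,-0.012,0.03,0,1],[0,0,-2,0,0.015,0,1],[0,0,-4.75,0,0,0,1],[0,0,-2,0,0,0,1],[0,0,0,0,0,0,1],[0,0,0,0,0,0,1]]]'

```text
time: 7.38
eef_pos: [0.5724, -0.0652, 0.1424]
eef_rot: [[-0.997, -0.071, -0.0], [-0.071, 0.997, -0.0], [0.0, -0.0, -1.0]]
contact_force: [0.5, -0.5, -4.4]
width: 0.0257
grasp_force: 60.0
```

```bash
python3 pf.py b; python3 - <<'E'
import cv2
a=cv2.imread('pics/top_b.png')[150:280,250:420];b=cv2.imread('pics/scene_b.png')[180:310,270:440]
cv2.imwrite('pics/b.png',cv2.resize(cv2.hconcat([a,b]),(782,299),interpolation=2))
E
```

```text
[ 0.5724 -0.0652  0.1424] [-0.071  0.997 -0.   ] [ 0.5 -0.5 -4.4]
top few 0
scene 31 tilt deg along handle(+nose up) [-4.44  1.25] z centre 0.1734 expected [ 0.6402 -0.0604  0.1751] rim centre [ 0.6176 -0.037 ] 0.006
```

View pics/b.png

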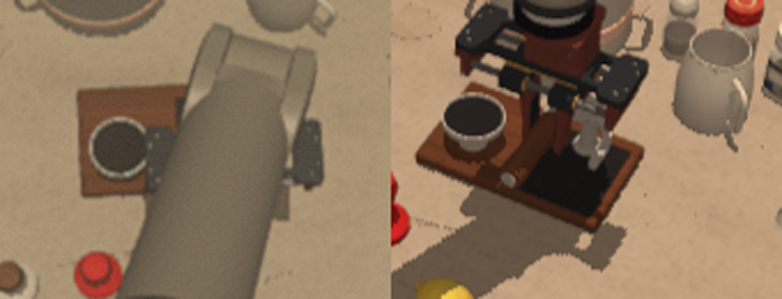

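Call:
move_arm --targets '[[[0,0,0,0,0.001,0.015,1],[0,0,0,0,0,0.02,1],[0,0,0,0,0,0.012,1],[0,0,0,0,0,0.004,1],[0,0,0,0,0,0.003,1],[0,0,0,0,0,0,1]]]'

```text
time: 8.22
eef_pos: [0.5722, -0.0637, 0.0884]
eef_rot: [[-0.997, -0.073, -0.001], [-0.073, 0.997, 0.0], [0.001, 0.0, -1.0]]
contact_force: [-2.5, -0.1, -4.4]
width: 0.0256
grasp_force: 60.0
```

Call:
move_arm --targets '[[[0,0,0,0,0,0.004,1],[0,0,0,0,0,0.004,1],[0,0,0,0,0,0.004,1],[0,0,0,0,0,0.004,1],[0,0,0,0,0,0.002,1],[0,0,0,0,0,0,1]]]'

```text
time: 8.98
eef_pos: [0.5716, -0.0638, 0.0703]
eef_rot: [[-0.997, -0.073, -0.002], [-0.073, 0.997, 0.0], [0.002, 0.0, -1.0]]
contact_force: [-5.8, -0.3, -1.8]
width: 0.0258
grasp_force: 60.0
```

Call:
move_arm --targets '[[[0,0,0,0.001,0,0,1],[0,0,0,0.001,0,0.001,1],[0,0,0,0,0,0.001,1],[0,0,0,0,0,0,1]]]'

```text
time: 9.48
eef_pos: [0.5714, -0.0637, 0.0687]
eef_rot: [[-0.997, -0.073, 0.001], [-0.073, 0.997, -0.0], [-0.001, -0.0, -1.0]]
contact_force: [-1.3, -0.0, -3.0]
width: 0.0257
grasp_force: 60.0
```

Call:
move_arm --targets '[[[0,0,0,0.0005,0,0.001,1],[0,0,0,0,0,0.001,1],[0,0,0,0,0,0.001,1],[0,0,0,0,0,0,1]]]'

```text
time: 9.98
eef_pos: [0.5715, -0.0637, 0.0661]
eef_rot: [[-0.997, -0.073, 0.003], [-0.073, 0.997, 0.0], [-0.003, -0.0, -1.0]]
contact_force: [3.2, -0.1, 2.2]
width: 0.0257
grasp_force: 60.0
```

```bash
python3 - <<'E'
from h import *
from rig import readout,imaging
from tilt import ridge
o=readout.get_obs();print(o["contact_force"],o["torque"])
d=imaging.read_camera("scene")
print(ridge(d,o["eef_pos"],-o["eef_rot"][:2,0]))
cv2.imwrite("pics/d.png",cv2.resize(d["pixels"][190:300,290:420,::-1],None,fx=5,fy=5,interpolation=2))
E
```

```text
[ 3.18712646 -0.08432247  2.17511488] [ 0.13881083 -0.67495457 -0.0239388 ]
(163, 'tilt', np.float64(-0.58), 'z@-50mm', np.float64(0.0288), 'yaw off', np.float64(1.23), 'y@-50', np.float64(-0.0023))
```

View pics/d.png

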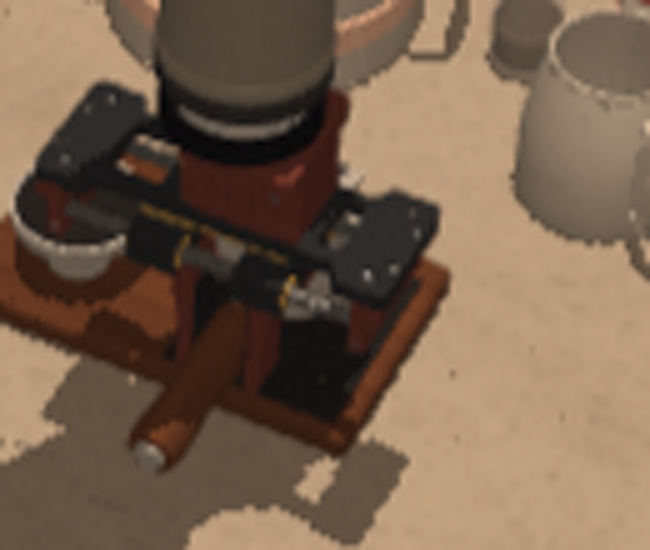

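Call:
move_arm --targets '[[[0,0,0,0,0,0,0.5],[0,0,0,0,0,0,0.5],[0,0,0,0,0,0,0.5],[0,0,0,0,0,0,0.4],[0,0,0,0,0,-0.01,0.4],[0,0,0,0,0,-0.03,0.4],[0,0,0,0,0,-0.05,0.4],[0,0,0,0,0,-0.05,0.4],[0,0,0,0.03,0.05,0,0.2],[0,0,0,0.03,0.05,0,0],[0,0,0,0.025,0.05,0,0],[0,0,0,0.015,0.055,0,0],[0,0,0,0,0.04,0,0],[0,0,0,0,0,0,0]]]'

```text
time: 11.78
eef_pos: [0.452, 0.1766, 0.2061]
eef_rot: [[-0.997, -0.079, 0.001], [-0.079, 0.997, 0.001], [-0.001, 0.001, -1.0]]
contact_force: [-0.8, 0.4, 0.9]
width: 0.0879
grasp_force: 0.0
```

```bash
python3 - <<'E'
from h import *
from rig import readout,imaging
D={n:imaging.read_camera(n) for n in("top","scene")}
for n,d in D.items(): np.savez(n+"2.npz",**d)
cv2.imwrite("pics/e.png",np.hstack([cv2.resize(d["pixels"][a:a+100,b:b+130,::-1],None,fx=3,fy=3,interpolation=2) for d,a,b in((D["top"],170,270),(D["scene"],195,285))]))
yaw=np.radians(4.2);u=np.array([np.cos(yaw),np.sin(yaw)]);v=np.array([-u[1],u[0]]);f=np.array([.639,-.059])
for n,d in D.items():
    P=cloud(d);L=np.stack([(P[...,:2]-f)@u,(P[...,:2]-f)@v,P[...,2]],-1);h=cv2.cvtColor(d["pixels"],cv2.COLOR_RGB2HSV)
    m=(np.hypot(L[...,0],L[...,1])<.055)&(L[...,2]>.093)&(L[...,2]<.115)&(L[...,0]<.042)
    k=L[m];s=np.c_[k[:,:2],np.ones(len(k))];c=np.linalg.lstsq(s,k[:,2],rcond=None)[0]
    for _ in range(4): g=abs(s@c-k[:,2])<.003;c=np.linalg.lstsq(s[g],k[g,2],rcond=None)[0]
    mm=m.astype(np.uint8);ct=max(cv2.findContours(mm,0,1)[0],key=len)[:,0];q=rays(d,ct,.1)[:,:2];q=np.c_[(q-f)@u,(q-f)@v]
    q=q[q[:,0]<.033]
    cc,r=circ(q)
    for _ in range(4): e=abs(np.linalg.norm(q-cc,axis=1)-r); cc,r=circ(q[e<.0025])
    print(n,"collar tilt",np.degrees(c[:2]).round(2),"z",c[2].round(4),"centre(stand axes rel fork est)",cc.round(4),r.round(4))
    m=(L[...,0]<-.05)&(L[...,0]>-.16)&(abs(L[...,1])<.03)&(L[...,2]>.075)&(L[...,2]<.12)&(h[...,1]>80)
    k=L[m];print("  handle n",m.sum(),k.mean(0).round(4),"yaw rel",np.degrees(np.polyfit(k[:,0],k[:,1],1)[0]).round(2),"tilt",np.degrees(np.polyfit(k[:,0],k[:,2],1)[0]).round(2),k.min(0).round(4),k.max(0).round(4))
E
```

```text
top collar tilt [-0.21 -0.89] z 0.0987 centre(stand axes rel fork est) [ 0.0013 -0.001 ] 0.038
  handle n 351 [-0.1008  0.0004  0.0912] yaw rel -0.54 tilt 0.02 [-0.1478 -0.0134  0.0803] [-0.0519  0.013   0.1006]
scene collar tilt [-0.5  0.9] z 0.1008 centre(stand axes rel fork est) [-0.0002 -0.0007] 0.0399
  handle n 372 [-0.1039 -0.0014  0.0926] yaw rel -1.33 tilt 1.01 [-0.1497 -0.0123  0.0769] [-0.0506  0.0161  0.1001]
```

View pics/e.png

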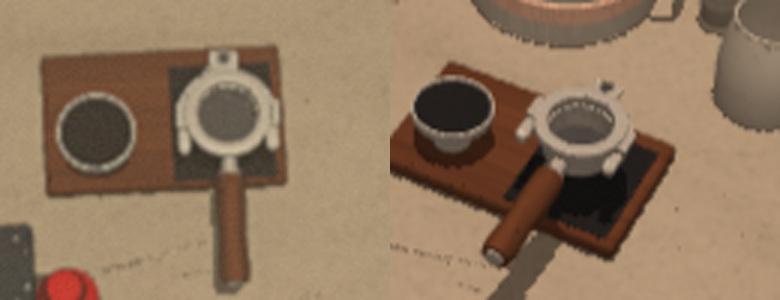

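The portafilter is seated level at (228,110) in the left crop with its handle straight out of the fork, collar top at z≈0.100 as expected. Next is the tamper.

Call:
move_arm --targets '[[[0,0,0,-0.017,0.0,0.03,0],[0,0,0,0,0,0.05,0],[0,0,0,0,0,0.04,0],[0,0,0,0,0,0.025,0],[0,0,0,0,0,0.012,0],[0,0,0,0,0,0.003,0],[0,0,0,0,0,0,0]]]'

```text
time: 12.75
eef_pos: [0.4702, 0.1744, 0.0462]
eef_rot: [[-0.997, -0.072, 0.001], [-0.072, 0.997, 0.001], [-0.001, 0.0, -1.0]]
contact_force: [0.5, -0.1, -0.1]
width: 0.0882
grasp_force: 0.0
```

```bash
python3 - <<'E'
from h import *
from rig import readout,imaging
d=imaging.read_camera("scene");print(readout.get_obs()["eef_pos"])
cv2.imwrite("pics/f.png",cv2.resize(d["pixels"][180:310,160:310,::-1],None,fx=4,fy=4,interpolation=2))
E
```

```text
[0.47024289 0.17464037 0.04637493]
```

View pics/f.png

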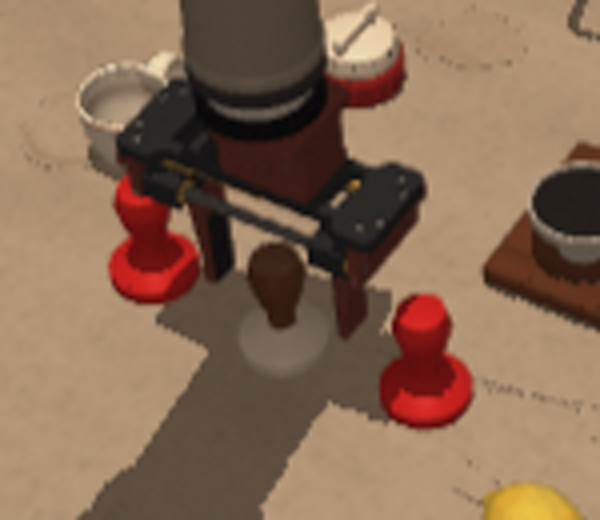

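The brown tamper stands between the fingers at (280,300), clear of both red ones. I shift 2.5 mm and grip.

Call:
move_arm --targets '[[[0,0,0,0,0.0025,0,0.3],[0,0,0,0,0,0,1],[0,0,0,0,0,0,1],[0,0,0,0,0,0,1],[0,0,0,0,0,0,1],[0,0,0,0,0,0,1],[0,0,0,0,0,0,1],[0,0,0,0,0,0,1],[0,0,0,0,0,0,1]]]' --force 40

```text
time: 13.92
eef_pos: [0.4696, 0.1776, 0.0457]
eef_rot: [[-0.997, -0.073, 0.001], [-0.073, 0.997, 0.001], [-0.001, 0.001, -1.0]]
contact_force: [0.0, 4.4, 3.9]
width: 0.0344
grasp_force: 40.0
```

Call:
move_arm --targets '[[[0,0,0,0,0,-0.01,1],[0,0,0,0,0,-0.03,1],[0,0,0,0,0,-0.035,1],[0,0,0,0,0,-0.025,1],[0,0,0,-0.01,-0.0114,0,1],[0,0,0,-0.03,-0.025,0,1],[0,0,0,-0.035,-0.03,0,1],[0,0,0,-0.035,-0.03,0,1],[0,0,0,-0.03,-0.025,0,1],[0,0,0,-0.011,-0.01,0,1],[0,0,0,0,0,0,1],[0,0,0,0,0,0,1]]]'

```text
time: 15.42
eef_pos: [0.628, 0.0578, 0.1444]
eef_rot: [[-0.997, -0.074, -0.003], [-0.074, 0.997, 0.0], [0.003, 0.0, -1.0]]
contact_force: [-0.5, 0.1, -4.5]
width: 0.035
grasp_force: 40.0
```

```bash
python3 - <<'E'
from h import *
from rig import readout,imaging
d=imaging.read_camera("scene");t=readout.get_obs()["eef_pos"];print(t)
cv2.imwrite("pics/g.png",cv2.resize(d["pixels"][150:290,240:400,::-1],None,fx=4,fy=4,interpolation=2))
P=cloud(d);z0=t[2]-.0457
m=(np.hypot(P[...,0]-t[0],P[...,1]-t[1])<.04)&(P[...,2]>z0+.001)&(P[...,2]<z0+.016)
k=P[m];
for a,b in((.002,.008),(.008,.015)):
    g=k[(k[:,2]>z0+a)&(k[:,2]<z0+b)];print(len(g),circ(g)if len(g)>5 else"")
print(k.min(0),k.max(0))
E
```

```text
[0.62813145 0.05816374 0.14475052]
36 (array([0.6290486 , 0.06017692]), np.float64(0.027194068249278495))
102 (array([0.62884762, 0.06047524]), np.float64(0.02452678407336464))
[0.59908641 0.03048818 0.10021894] [0.65633757 0.0904237  0.11504819]
```

View pics/g.png

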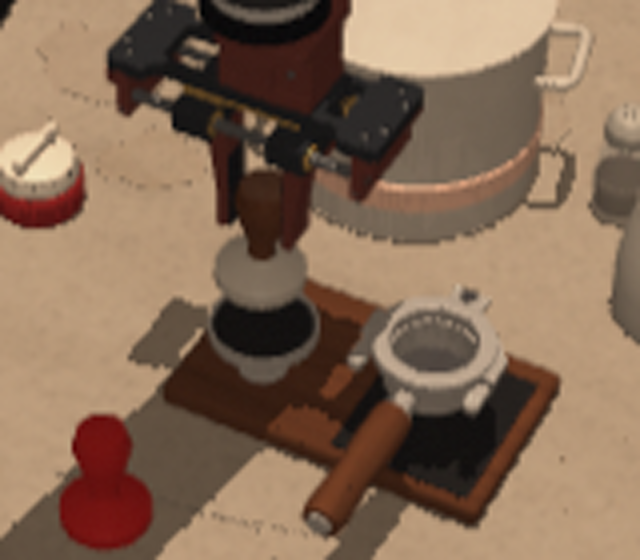

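Tamper hangs upright over the rest at (262,270). I correct by 1 and 2.5 mm and lower.

Call:
move_arm --targets '[[[0,0,0,-0.001,-0.0025,0.01,1],[0,0,0,0,0,0.012,1],[0,0,0,0,0,0.007,1],[0,0,0,0,0,0.004,1],[0,0,0,0,0,0.002,1],[0,0,0,0,0,0,1]]]'

```text
time: 16.23
eef_pos: [0.6308, 0.0546, 0.1105]
eef_rot: [[-0.997, -0.073, 0.0], [-0.073, 0.997, 0.0], [-0.0, 0.0, -1.0]]
contact_force: [-0.3, 0.0, -4.8]
width: 0.0344
grasp_force: 40.0
```

Call:
move_arm --targets '[[[0,0,0,0.001,0,0.003,1],[0,0,0,0,0,0.002,1],[0,0,0,0,0,0.001,1],[0,0,0,0,0,0,1]]]'

```text
time: 16.73
eef_pos: [0.6296, 0.0545, 0.1044]
eef_rot: [[-0.997, -0.073, -0.0], [-0.073, 0.997, 0.0], [0.0, 0.0, -1.0]]
contact_force: [0.2, 0.4, -4.9]
width: 0.0343
grasp_force: 40.0
```

Call:
move_arm --targets '[[[0,0,0,0,0,0.0008,1],[0,0,0,0,0,0.0006,1],[0,0,0,0,0,0,1]]]'

```text
time: 17.1
eef_pos: [0.6302, 0.0546, 0.1037]
eef_rot: [[-0.997, -0.073, 0.001], [-0.073, 0.997, 0.0], [-0.001, 0.0, -1.0]]
contact_force: [-0.1, 0.8, 1.1]
width: 0.0344
grasp_force: 40.0
```

Contact comes at exactly the expected height. I release and retreat.

Call:
move_arm --targets '[[[0,0,0,0,0,0,0.5],[0,0,0,0,0,0,0.3],[0,0,0,0,0,0,0.3],[0,0,0,0,0,0,0.3],[0,0,0,0,0,-0.01,0.3],[0,0,0,0,0,-0.03,0.3],[0,0,0,0,0,-0.05,0.3],[0,0,0,0,0,-0.05,0.3],[0,0,0,0.03,0.05,0,0.3],[0,0,0,0.03,0.05,0,0.3],[0,0,0,0.03,0.05,0,0.3],[0,0,0,0.02,0.05,0,0.3],[0,0,0,0,0.05,0,0.3],[0,0,0,0,0.05,0,0.3],[0,0,0,0,0,0,0.3]]]'

```text
time: 18.98
eef_pos: [0.4964, 0.3507, 0.2433]
eef_rot: [[-0.997, -0.08, -0.0], [-0.08, 0.997, 0.002], [0.0, 0.002, -1.0]]
contact_force: [0.7, -0.2, 0.1]
width: 0.0617
grasp_force: 0.0
```

```bash
python3 - <<'E'
from h import *
from rig import readout,imaging
D={n:imaging.read_camera(n) for n in("top","scene")};print(readout.get_obs()["eef_pos"])
cv2.imwrite("pics/z.png",np.hstack([cv2.resize(D["top"]["pixels"][160:300,170:400,::-1],(460,280)),cv2.resize(D["scene"]["pixels"][190:300,265:395,::-1],(331,280))]))
for n,d in D.items():
    P=cloud(d);m=(np.hypot(P[...,0]-.63,P[...,1]-.0575)<.03)
    for a,b in((.07,.082),(.125,.145)):
        g=P[m&(P[...,2]>a)&(P[...,2]<b)];print(n,a,len(g),g.min(0).round(4),g.max(0).round(4),g.mean(0).round(4))
    c=np.array([.639,-.059]);g=P[(np.hypot(*(P[...,:2]-c).transpose(2,0,1))<.05)&(P[...,2]>.095)&(P[...,2]<.106)];print(" pf collar z",np.median(g[:,2]).round(4))
E
```

```text
[0.49817279 0.34543663 0.24337319]
top 0.07 141 [0.6035 0.0308 0.0701] [0.6485 0.0816 0.0813] [0.6228 0.0548 0.0737]
top 0.125 142 [0.6148 0.0382 0.1252] [0.6472 0.0743 0.1437] [0.6303 0.056  0.1353]
 pf collar z 0.0989
scene 0.07 214 [0.6021 0.0281 0.0701] [0.6597 0.0847 0.0819] [0.6257 0.0537 0.0748]
scene 0.125 153 [0.6122 0.0388 0.1253] [0.6467 0.0726 0.1445] [0.6266 0.0549 0.1353]
 pf collar z 0.1002
```

View pics/z.png

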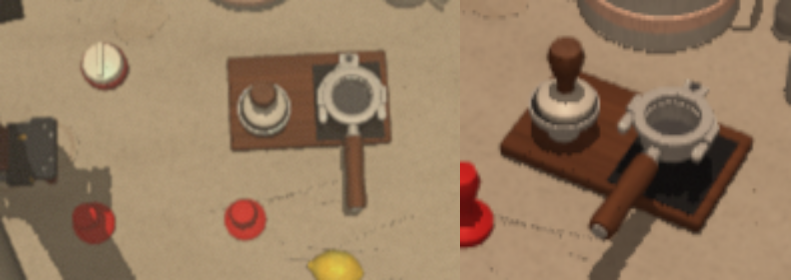

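The tamper stands upright inside the rest's lip (base top z≈0.080), the portafilter is level in the fork, and the gripper is clear.

```bash
python3 -c "
from rig import ticket
print(ticket.job_done())"
```

```text
the job is handed in; nothing more can be done
None
```

The job is handed in at about 19 s of the 54 s allowed: the portafilter sits back and level in the fork with its handle straight out of the open front, and the tamper stands upright on its rest; I moved nothing else.

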